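Isolate the filings extractor and draw out its catch drawer

TASK

The bench extractor's catch drawer has to be drawn out for emptying: first switch the extractor off by throwing its isolator (the one with the T-shaped handle) over to off, towards the robot's side, and only then pull the drawer fully out to its stop and leave it open. The soldering block lies in the drawer's way: slide it aside on the bench, do not shove it with the drawer, and leave it lying flat. Leave the other two isolators as they are and everything else where it stands.

Things in the scene. Friction and masses are not known exactly. Their poses are not given: they have to be found in the camera images.
- extractor: White laminate bench extractor, fixed: a cabinet 220 (x) by 220 (y) by 120 mm high with a grey filter housing 170 mm wide and 50 mm high, with a 20 mm high black cap, on the rear half of its top. Origin: centre of its underside. Its front, with the drawer, faces its own -x, 110 mm from the origin.
- drawer (a joint): Travel of the extractor's single catch drawer along the extractor's own -x: 0 shut, 0.14 m at its stop, fully out. It stays where it is left, about 2 N to move. Its white front is 196 mm wide and spans 24 to 104 mm above the bench.
- drawer_handle (a point): Middle of the drawer's steel bar handle, moving with the drawer: a horizontal round bar 10 mm thick and 110 mm long along the extractor's y, 88 mm above the bench, its axis 50 mm out from the drawer front (45 mm of free gap behind the bar), held by a 10 mm bar at each end. Axes as the extractor's.
- plate: Steel mounting plate on the bench, 130 (x) by 340 (y) by 6 mm, fixed; three isolators stand on it in a row along its y, 105 mm apart, in any order. Its own -x side is the robot's side. Origin: centre of its underside.
- iso_tee_handle (a joint): Handle of the extractor's isolator, the one with a T-shaped handle: 0 = on, leaning 0.6 rad from upright away from the robot (to its own +x); 1.2 rad = off, leaning 0.6 rad to its own -x, the robot's side. Over-centre action: its heavy handle (0.3 kg) falls from upright (0.6) to the nearer stop and rests there. About 1 to 2 N at the end moves it.
- iso_tee_hinge (a point): Hinge axis of the T handle (along this point's y), 56 mm above the bench, fixed, over the centre of the isolator's grey box, which is 100 (x) by 64 (y) mm and 44 mm high above the bench, with steel cheeks to 66 mm beside the hinge. Axes: x away from the robot's side, z up.
- iso_tee_tip (a point): Centre of the T handle's black crossbar, 95 mm from the hinge axis: a bar 16 mm thick and 70 mm long along the hinge axis, on a 10 mm steel stem.
- iso_ball_tip (a point): Centre of the black ball, 30 mm across, that ends another isolator's handle (95 mm from its hinge). Same box and swing as the T one; not to be flipped.
- iso_rod_tip (a point): End centre of the third isolator's straight handle, a black sleeve 22 mm thick and 60 mm long whose end stands 103 mm from its hinge (the point at 95 mm). Same box and swing as the T one; not to be flipped.
- block: Loose off-white soldering block, 120 (x) by 90 (y) by 40 mm high, about 0.4 to 0.75 kg, flat on the bench in front of the drawer. Origin: centre of its underside.
- mat: Thin grey bench mat, 130 by 110 mm, 1 mm thick and fixed; it lies beside the drawer's lane, left or right of it, with free room on and round it; things slide over it freely. Origin: its centre.
- dish: Loose shallow wooden dish, 100 mm across, 26 mm high, beside the drawer's lane on the side away from the mat; to be left alone. Origin: centre of its underside.
- tweezers: Loose steel tweezers lying along their x, 150 mm long, 9 mm high; to be left alone. Origin: under their middle.
- flux: Loose amber bottle with a white cap, 54 mm across, 130 mm high, standing; to be left alone. Origin: centre of its underside.
- jar: Loose glass jar with a steel lid, 68 mm across, 65 mm high, standing; to be left alone. Origin: centre of its underside.
- pliers: Loose pliers with dark grips lying along their x, 150 mm long, 60 mm wide, 16 mm high; to be left alone. Origin: under their middle.
- cup: Loose white cup, 72 mm across, 80 mm high, standing; to be left alone. Origin: centre of its underside.
- mallet: Loose bench hammer lying at the far right along its x; to be left alone. Origin: under its middle.
Mind the look-alikes: they are no part of the job. There is more than one size of the block; the one meant has the size given above.

How it is judged (in metres and radians):
On the way, in this order (a step that is already met when the one before it is completed fails the run):
1. the extractor's isolator is thrown to off while the drawer is still in (value of joint iso_tee_handle above 1.1 rad and value of joint drawer below 0.04 m), for 0.2 s.
2. the drawer is drawn out to its stop (value of joint drawer above 0.13 m), for 0.2 s.
At the end, for the whole second after the job is handed in: T isolator off (handle beyond 1.1 of 1.2 rad), drawer out beyond 130 of its 140 mm, soldering block still and flat on the bench (0.1 rad, 10 mm); other isolators unflipped (ends within 40 mm) and bystanders within 25 mm of their start (value of joint iso_tee_handle above 1.1 rad and value of joint drawer above 0.13 m and angle between block's own z axis and vertical below 0.1 rad and height (world z) of block between -0.01 and 0.01 m and linear speed of block below 0.02 m/s); the robot touches nothing.
It fails at once if the drawer is drawn out more than 40 mm while the extractor's isolator is still on (value of joint drawer above 0.04 m and value of joint iso_tee_handle below 0.9 rad).
It fails at once if the drawer shoves the soldering block (more than 1.5 N) (contact force between drawer and block above 1.5 N).
It fails at once if the soldering block is tipped more than 0.5 rad (angle between block's own z axis and vertical above 0.5 rad).
It fails at once if another isolator's handle is flipped (its end leaves its start by 40 mm) (distance of any of iso_ball_tip, iso_rod_tip from where it was at the start of the episode above 0.04 m).
It fails at once if a bystander (dish, tweezers, bottle, jar, pliers, cup or hammer) is displaced by more than 25 mm (distance of any of dish, tweezers, flux, jar, pliers, cup, mallet from where it was at the start of the episode above 0.025 m).
It also fails if it takes over 61 s, if anything falls off the work surface, if the arm or the gripper's body presses on something with over 40 N, if the wrist force passes 120 N, or if a joint passes its speed limit or range.

ROBOT

A 6-joint arm with a two-finger parallel gripper is mounted at the origin on the work surface. World frame = base frame: x ahead of the robot, y to its left, z up, the work surface at z = 0. Lengths are in mm, angles in rad, forces in N, time in s.
With the tool pointing down it reaches from about 300 to 850 mm from the base axis. Payload 4.2 kg.
Tool frame: the origin (TCP) lies midway between the tips of the shut fingers; the grasp point (between the pads) lies 19 mm behind it; z points along the fingers, y is the direction in which the jaws open and shut (so a half turn about z gives the same grasp; the last joint's range is limited). The gripper opens to 91 mm and grips with 3 to 60 N. Pads are 32 mm wide; open, the fingers measure 118 mm over their backs; the gripper's body (76 mm by 178 mm) begins 60 mm behind the grasp point.
Start: joints at [1.215, 0.32, 1.565, -0, 1.257, -0.02], TCP at [189.479, 542.9, 213.976] pointing down, gripper open.
Joint ranges: [-3.11, 3.11], [-0.84, 2.01], [0.21, 2.61], [-1.34, 4.49], [0.05, 2.63], [-2.56, 2.56]. Speed limits (rad/s): [2.57, 2.57, 3.14, 3.14, 3.14, 3.14].

INTERFACE

Orientations are given as [roll, pitch, yaw] about the fixed x, y, z axes, in that order (R = Rz(yaw) Ry(pitch) Rx(roll)).
In Python, from workcell import env, fingers, ik, viewer gives the robot as it stands. The module is installed in compiled form; this text tells all that it offers. Calls block until the motion is done:
- env.reach(position, orientation): joint-space move of the TCP to a pose.
- env.movel(position, orientation=None, rate=150, until_force=None): straight line of the TCP; orientation=None keeps the orientation; rate is the mean speed in mm/s. With until_force (N) it stops when the force on the tool has changed by that much, and returns True; else False.
- env.move_joints(angles): joint-space move.
- fingers.grip(opening): opening from 0.0 (shut) to 1.0 (fully open); the grip force is fixed at half the most; returns when the fingers have stopped.
- env.hold(seconds).
- ik(position, orientation): joint angles nearest the present ones, or None.
- env.sense(): the state.
- viewer.camera(name): name is "scene" or "top" or "wrist"; returns a dict with "frame" (384x512x3 uint8, red, green, blue), "fx", "fy", "cx", "cy" (pixels), "R" (3x3) and "t" (3): a world point X has camera coordinates R X + t; the wrist camera has in their place "hand_eye" (4x4, takes a point from camera to tool coordinates, whose origin is the TCP and whose axes are the flange's). Camera axes: x right, y down, z forward; pixel columns grow to the right and rows downward; lengths in mm; the calibration is good to about 2 mm. A picture is of the moment at which its call begins: read the wrist's pose just before it. There is no depth.
A pose or a line that the arm cannot do raises env.IKError and nothing moves.
- env.close_job(): hands the job in, once; it reports no verdict.
The state is a dict: "time": time; "qpos": joint angles; "dq": joint speeds; "joint_torque": joint torques, N m; "ee_pos": TCP position; "eef_rot": TCP orientation; "force": force on the tool from outside, world axes, zero at the start; "torque": the same for the moment, N m; "opening": opening from 0.0 (shut) to 1.0 (fully open).
Only numpy, scipy, OpenCV 4.12 (cv2) and the standard library are available. Lean on these libraries where they do the work, as an engineer would, in place of code of your own. Each camera call takes 0.05 s, during which the arm holds its last target.

## Working session

There is one attempt and no reset: what is moved stays moved. The work goes in short steps, each a Python script; the robot and the scene stay as the last script left them, time stands still between calls to the robot, and variables do not carry over. Pictures are saved under pics/ and viewed, and the job is handed in when it is done.

```bash
mkdir -p pics; cat > h.py <<'E'
import numpy as np, cv2
from workcell import env, fingers, ik, viewer
def snap(n,f):
    c=viewer.camera(n); cv2.imwrite('pics/'+f+'.png',cv2.cvtColor(c['frame'],cv2.COLOR_RGB2BGR)); return c
def ray(c,u,v,z):
    R=np.array(c['R']);t=np.array(c['t']).ravel()
    o=-R.T@t; d=R.T@np.array([(u-c['cx'])/c['fx'],(v-c['cy'])/c['fy'],1])
    return o+d*(z-o[2])/d[2]
def proj(c,X):
    p=np.array(c['R'])@np.array(X,float)+np.array(c['t']).ravel()
    return np.array([c['fx']*p[0]/p[2]+c['cx'],c['fy']*p[1]/p[2]+c['cy']])
E
python3 - <<'E'
from h import *
import pickle
d={}
for n in('scene','top'):
    c=snap(n,n+'0');d[n]=c; print(n,c['fx'],c['cx'],-np.array(c['R']).T@np.array(c['t']).ravel(),np.round(c['R'],2).tolist())
pickle.dump(d,open('c0.pkl','wb'))
s=env.sense();print(s['time'],s['ee_pos'],s['eef_rot'])
E
```

```text
scene 474.85434157564754 261.5088126608381 [1138.57115265  648.81540574 1210.54060874] [[-0.76, 0.65, 0.02], [0.49, 0.59, -0.65], [-0.43, -0.48, -0.76]]
top 383.51098797382053 256.59782534982156 [ 285.66696827  -62.50622835 1294.16532201] [[-0.03, -1.0, -0.0], [-0.98, 0.03, -0.19], [0.19, -0.0, -0.98]]
0.1 [189.327369   542.45140588 213.19576595] [-3.13997373e+00 -1.94356361e-05  2.80576388e+00]
```

View pics/top0.png

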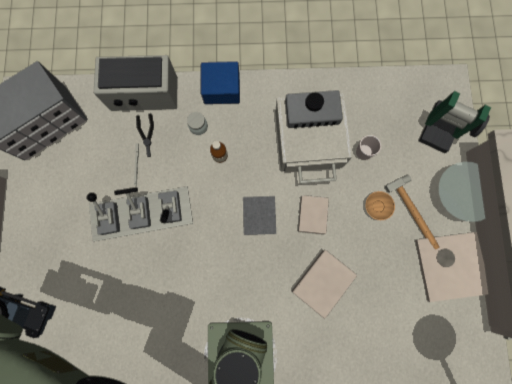

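View pics/scene0.png

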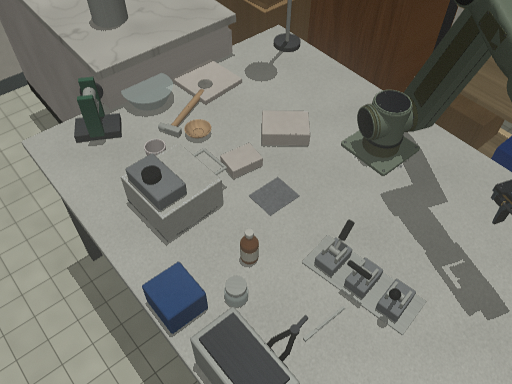

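The top view has +x up and +y left. The isolators are at about (105–170, 208), the extractor at (315, 135), the block in front of the drawer at (314, 214) and the mat at (260, 215). I'll zoom in next.

```bash
python3 - <<'E'
from h import *
import pickle
d=pickle.load(open('c0.pkl','rb'))
f=cv2.cvtColor(d['top']['frame'],cv2.COLOR_RGB2BGR)
cv2.imwrite('pics/z1.png',cv2.resize(f[165:250,75:205],None,fx=6,fy=6,interpolation=cv2.INTER_CUBIC))
cv2.imwrite('pics/z2.png',cv2.resize(f[80:245,235:400],None,fx=3.6,fy=3.6,interpolation=cv2.INTER_CUBIC))
c=d['top']
for n,u,v,z in [('block c',314,214,40),('big',324,283,40),('mat',260,215,0),('dish',379,206,26),('cup',369,147,80),('flux',219,150,130),('handleL',298,180,88),('handleR',335,180,88),('tee',126,191,135)]: print(n,ray(c,u,v,z).round())
E
```

```text
block c [ 442. -251.   40.]
big [ 221. -271.   40.]
mat [449. -74.   0.]
dish [ 465. -471.   26.]
cup [ 654. -438.   80.]
flux [642.  51. 130.]
handleL [ 548. -198.   88.]
handleR [ 544. -317.   88.]
tee [517. 338. 135.]
```

View pics/z1.png

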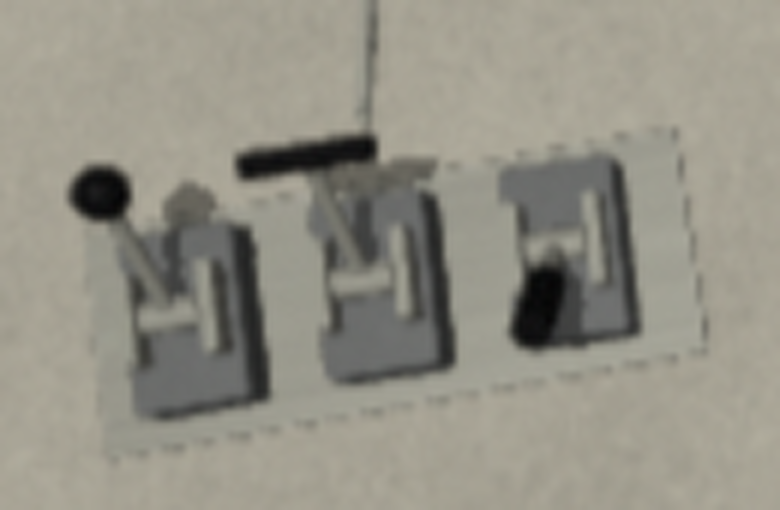

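View pics/z2.png

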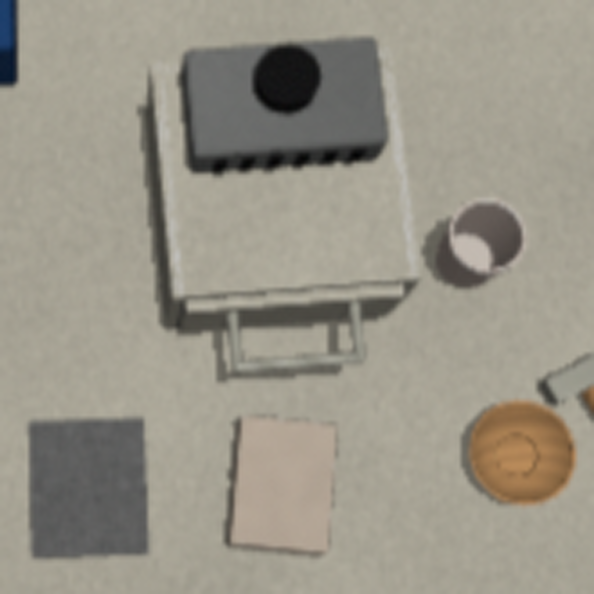

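```bash
python3 - <<'E'
from h import *
import pickle
c=pickle.load(open('c0.pkl','rb'))['top']
a=lambda u,v,z: ray(c,75+u/6-.4,165+v/6-.4,z).round(1)
b=lambda u,v,z: ray(c,235+u/3.6-.4,80+v/3.6-.4,z).round(1)
print('plate',[a(*p,6) for p in[(85,228),(675,130),(705,350),(110,458)]])
print('tee tip',a(307,157,134.4),'ends',a(240,163,134.4),a(375,147,134.4),'hinge',a(360,283,56))
print('ball',a(100,193,134.4),'rod end',a(530,330,56+103*.825))
print('block',[b(*p,40) for p in[(240,415),(337,424),(326,552),(230,544)]])
print('handle',b(240,370,88),b(362,357,88))
print('cabtop',[b(*p,120) for p in[(152,65),(392,50),(415,285),(182,308)]])
print('mat',[b(*p,0) for p in[(30,420),(144,419),(147,552),(33,557)]])
print('dish',b(522,452,26))
print(env.sense()['eef_rot'])
E
```

```text
plate [array([506.1, 507.8,   6. ]), array([553.7, 173.4,   6. ]), array([427.2, 155.6,   6. ]), array([375.8, 486.7,   6. ])]
tee tip [518.  338.9 134.4] ends [515.8 373.2 134.4] [522.3 304.1 134.4] hinge [463.2 334.6  56. ]
ball [502.1 444.3 134.4] rod end [424.8 220.9 141. ]
block [array([ 507.2, -212.3,   40. ]), array([ 496.4, -301.2,   40. ]), array([ 379.2, -284.1,   40. ]), array([ 388.7, -197.6,   40. ])]
handle [ 539.5 -208.6   88. ] [ 548.4 -318.1   88. ]
cabtop [array([ 817.7, -138.5,  120. ]), array([ 826.1, -357.1,  120. ]), array([ 604.9, -362.1,  120. ]), array([ 589.7, -156.6,  120. ])]
mat [array([514.8, -17.2,   0. ]), array([ 512.9, -125.7,    0. ]), array([ 386.6, -124. ,    0. ]), array([384.8, -17.4,   0. ])]
dish [ 467.8 -473.7   26. ]
[-3.13997373e+00 -1.94356361e-05  2.80576388e+00]
```

```bash
python3 - <<'E'
from h import *
th=.145; H=np.array([464,333.]); ex=np.array([np.cos(th),np.sin(th)])
for y in(th,th-np.pi):
    print(y,ik([*(H+95*ex),118],[np.pi,0,y]))
yaw=min((th,th-np.pi),key=lambda y:np.abs(np.array(ik([*(H+95*ex),118],[np.pi,0,y]))[5]-(-.02)) if ik([*(H+95*ex),118],[np.pi,0,y]) is not None else 9)
o=[np.pi,0,yaw]
fingers.grip(0.0)
env.movel([189,542,250])
env.reach([*(H+95*ex),240],o)
snap('top','t1')
print('down',env.movel([*(H+95*ex),118],rate=120,until_force=8), env.sense()['ee_pos'])
f0=env.sense()['force']
print(env.movel([*(H-15*ex),118],rate=100,until_force=25),env.sense()['ee_pos'],env.sense()['force']-f0)
env.hold(.3)
snap('top','t2');snap('scene','s2');print(env.sense()['time'])
E
python3 -c "
import cv2
a=cv2.imread('pics/t1.png')[140:260,60:240];b=cv2.imread('pics/t2.png')[140:260,60:240]
cv2.imwrite('pics/t12.png',cv2.resize(cv2.hconcat([a,b]),None,fx=2.2,fy=2.2))"
```

```text
0.145 [ 5.38479301e-01  5.14281352e-01  1.50052999e+00 -4.44089210e-16
  1.12678131e+00  1.96427563e+00]
-2.996592653589793 [ 0.5384793   0.51428135  1.50052999  0.          1.12678131 -1.17731703]
down False [558.49885135 347.09577494 118.93222001]
False [449.75351711 330.99117459 118.00777614] [-0.92950358  0.44884118 -2.04085789]
6.2667
```

View pics/t12.png

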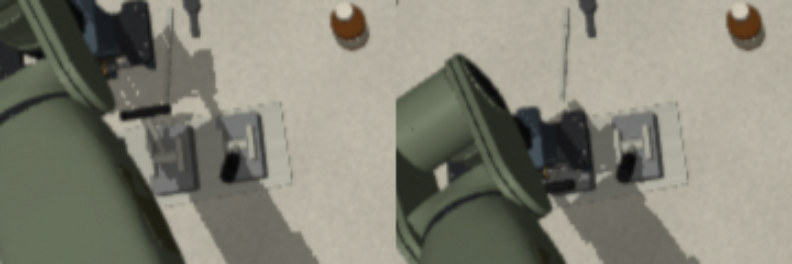

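View pics/s2.png

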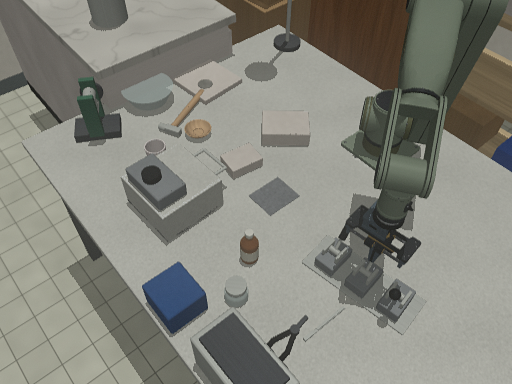

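The T crossbar now sits on the robot's side of the box, at about (565, 185) in the right half of the crop. Next I'll lift clear, verify, and move on to the block.

```bash
python3 - <<'E'
from h import *
p=env.sense()['ee_pos']
env.movel([p[0],p[1],240],rate=200)
B=np.array([443,-249.]);th=-.13;ey=np.array([-np.sin(th),np.cos(th)])
S=B-83*ey
cand=[(y,ik([*S,240],[np.pi,0,y])) for y in(th-np.pi/2,th+np.pi/2)]
for x in cand: print(x)
yaw=min([x for x in cand if x[1] is not None],key=lambda x:abs(x[1][5]))[0]
env.reach([*S,240],[np.pi,0,yaw])
fingers.grip(1.0)
c=snap('top','t3');print(env.sense()['time'],env.sense()['ee_pos'],yaw,env.sense()['opening'])
f=cv2.imread('pics/t3.png')
cv2.imwrite('pics/t3a.png',cv2.resize(f[165:250,75:205],None,fx=6,fy=6))
cv2.imwrite('pics/t3b.png',cv2.resize(f[80:300,215:415],None,fx=2.7,fy=2.7))
E
```

```text
(-1.7007963267948965, None)
(1.4407963267948967, array([-0.67507729,  0.25603766,  1.5888912 ,  0.        ,  1.2966638 ,
       -0.54507729]))
10.825 [ 432.23960401 -331.28363491  239.97789756] 1.4407963267948967 0.999322414595773
```

View pics/t3a.png

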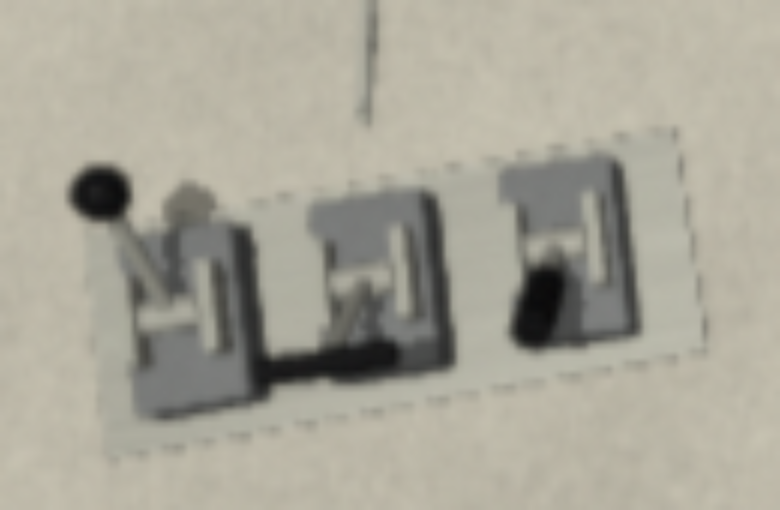

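View pics/t3b.png

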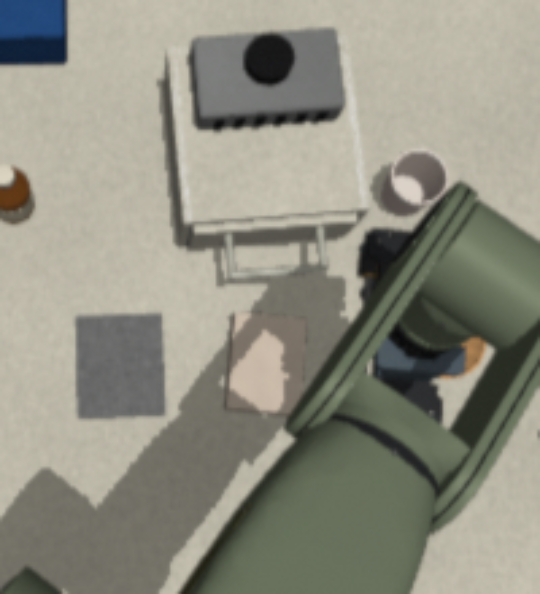

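The T handle leans to the robot's side at (325, 362) and the other two are unchanged. Now the two-finger push on the block, towards +y onto the mat.

```bash
python3 - <<'E'
from h import *
env.movel([424,-331,100],rate=200)
print(env.movel([424,-331,23],rate=100,until_force=10))
f0=env.sense()['force']
print(env.movel([424,-134,23],rate=70,until_force=25),env.sense()['ee_pos'],env.sense()['force']-f0)
env.movel([422,-150,23],rate=100)
env.movel([422,-150,240],rate=200)
E0=np.array([544,-263.4]);te=.081
print([ (y,ik([*E0,240],[np.pi,0,y])) for y in(te+np.pi/2,te-np.pi/2)])
env.reach([300,-60,300],[np.pi,0,1.44])
snap('top','t4');snap('scene','s4');print(env.sense()['time'])
f=cv2.imread('pics/t4.png')
cv2.imwrite('pics/t4b.png',cv2.resize(f[80:300,215:415],None,fx=2.7,fy=2.7,interpolation=cv2.INTER_CUBIC))
E
```

```text
False
False [ 424.06357536 -134.12978922   23.04032333] [ 0.20864369 -4.64588865  2.79745789]
[(1.6517963267948965, array([-0.46994862,  0.3522532 ,  1.44978527,  0.        ,  1.33955418,
       -0.55094862])), (-1.4897963267948966, None)]
17.8917
```

View pics/t4b.png

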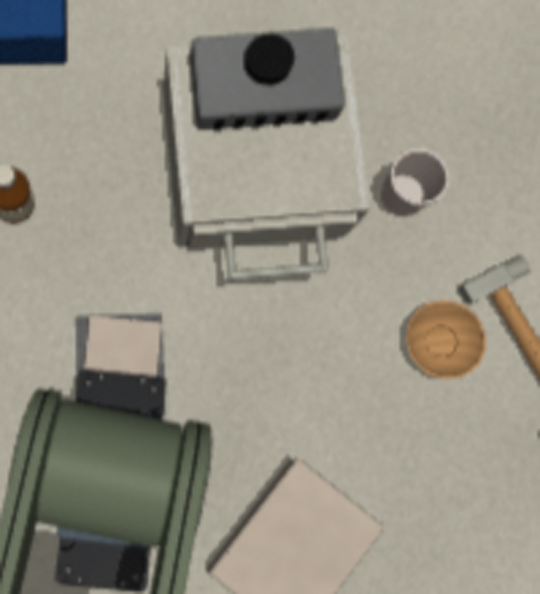

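View pics/s4.png

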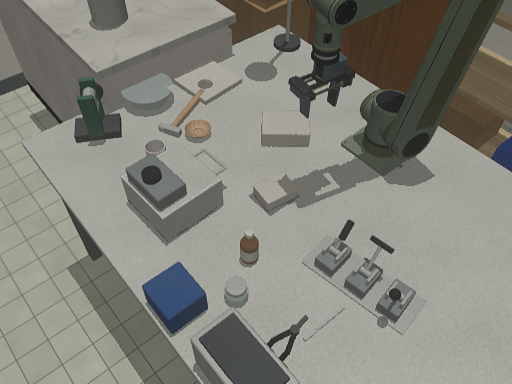

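The block lies flat on the mat at about (123, 345) in the crop, with its right edge near y = -125 mm. The drawer's lane ends near y = -166 mm, so it's clear. Now the drawer.

```bash
python3 - <<'E'
from h import *
E0=np.array([543,-263.4]);te=.081;ex=np.array([np.cos(te),np.sin(te)]);o=[np.pi,0,te+np.pi/2]
fingers.grip(0.5)
env.reach([*E0,240],o)
env.movel([*E0,130],o,rate=200)
print('down',env.movel([*E0,72],o,rate=60,until_force=6),env.sense()['ee_pos'])
fingers.grip(0.0)
s=env.sense();print(s['opening'],s['force'],s['time'])
snap('top','t5');snap('scene','s5')
f=cv2.imread('pics/s5.png')
cv2.imwrite('pics/s5b.png',cv2.resize(f[100:260,80:320],None,fx=3.3,fy=3.3,interpolation=cv2.INTER_CUBIC))
E
```

```text
down False [ 543.34189408 -263.56148289   72.44365311]
0.10313081715999557 [ 1.21052873 -1.18867768 -0.08740241] 22.4083
```

View pics/s5b.png

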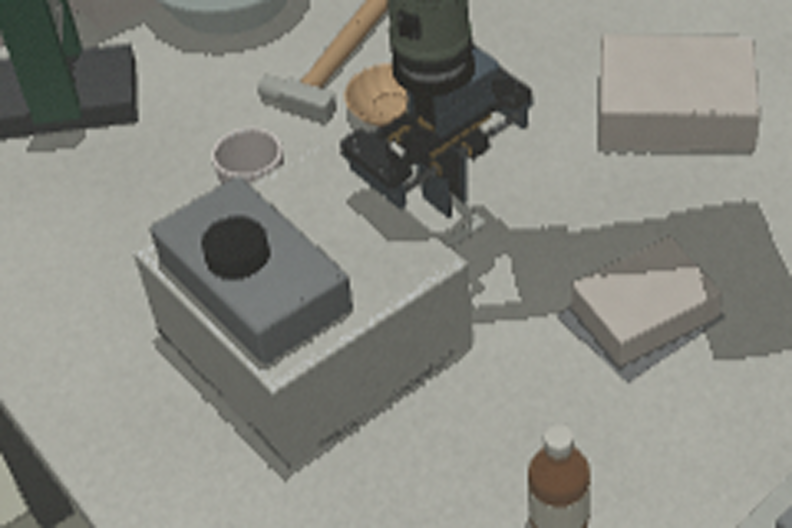

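The fingers closed to 0.103 (9.4 mm), so they hold the 10 mm bar. The picture agrees, with the gripper on the bar at (450, 205). I'll pull until the stop.

```bash
python3 - <<'E'
from h import *
te=.081;ex=np.array([np.cos(te),np.sin(te)])
p=env.sense()['ee_pos']; 
q=p[:2]-130*ex
print(env.movel([*q,p[2]],rate=80,until_force=25),env.sense()['ee_pos']-p,env.sense()['force'])
q=p[:2]-148*ex
print(env.movel([*q,p[2]],rate=25,until_force=18),env.sense()['ee_pos']-p,env.sense()['force'],env.sense()['opening'])
env.hold(.3)
fingers.grip(0.5)
p2=env.sense()['ee_pos'];print(p2)
env.movel([p2[0],p2[1],240],rate=120)
env.reach([300,100,300],[np.pi,0,1.6])
snap('top','t6');snap('scene','s6');print(env.sense()['time'],env.sense()['force'])
c=viewer.camera('top')
f=cv2.imread('pics/t6.png')
cv2.imwrite('pics/t6b.png',cv2.resize(f[80:300,215:415],None,fx=2.7,fy=2.7,interpolation=cv2.INTER_CUBIC))
E
```

```text
False [-1.30013358e+02 -6.69058396e+00 -7.52746528e-02] [ 6.81300474 14.5926067   1.28922367]
True [-1.29789786e+02 -6.47489290e+00 -4.19312859e-02] [1.37557573 1.29643378 1.31574897] 0.10091103606663415
[ 414.69618681 -269.69950291   71.59746577]
28.75 [ 0.27787843 -0.33924147 -0.1581865 ]
```

View pics/t6b.png

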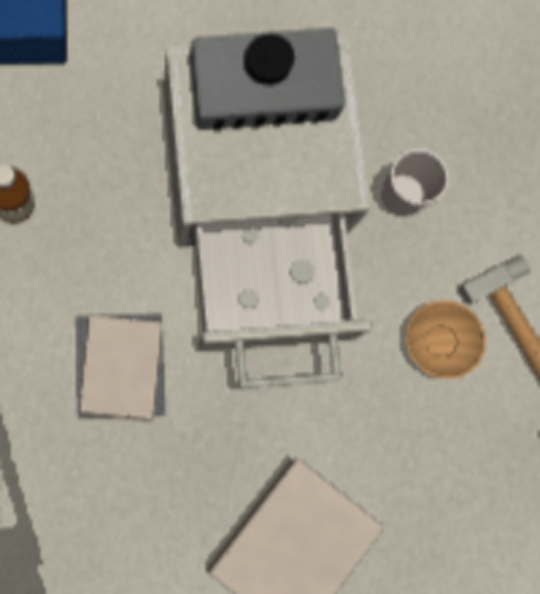

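View pics/s6.png

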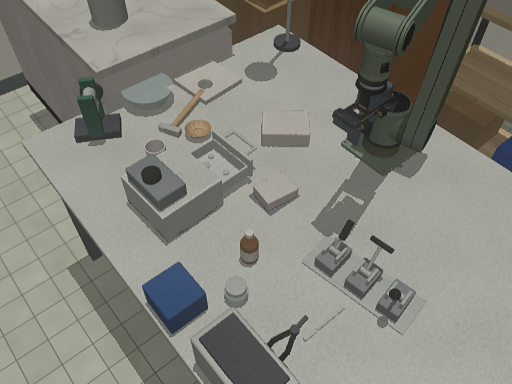

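The drawer is out about 130 mm, which isn't surely past the threshold. The second pull stopped at once because the side load relaxed, so my yaw for the extractor was too large. I'll remeasure it and regrip to reach the stop.

```bash
python3 - <<'E'
from h import *
c=snap('top','t7'); 
a=lambda u,v,z,k=2.7,x0=215,y0=80: ray(c,x0+u/k-.3,y0+v/k-.3,z)
p0=[a(228,276,88),a(327,267,88)];p1=[a(240,384,88),a(340,375,88)]
print(p0,p1)
d=np.mean(p1,0)-np.mean(p0,0);print(d,np.hypot(*d[:2]),np.arctan2(-d[1],-d[0]))
for q in(p0,p1): e=q[0]-q[1];print(np.arctan2(-e[0],e[1]))
print([a(*x,120) for x in[(167,50),(187,220),(365,208)]])
f=cv2.imread('pics/t7.png')
cv2.imwrite('pics/t7b.png',cv2.resize(f[155:230,280:360],None,fx=7,fy=7,interpolation=cv2.INTER_CUBIC))
E
```

```text
[array([ 541.16710914, -201.83471244,   88.        ]), array([ 548.92423877, -320.29141834,   88.        ])] [array([ 411.99507134, -209.7507267 ,   88.        ]), array([ 419.4011098 , -327.05837961,   88.        ])]
[-129.34758338   -7.34148776    0.        ] 129.5557593018977 0.056696997025266885
0.06539156876679923
0.0630497840201354
[array([ 815.73189986, -137.58155595,  120.        ]), array([ 602.70594025, -153.31363025,  120.        ]), array([ 611.52951247, -362.59827997,  120.        ])]
```

View pics/t7b.png

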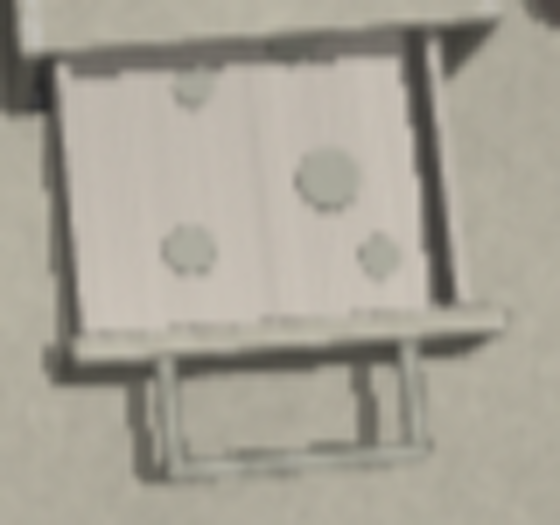

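```bash
python3 - <<'E'
from h import *
te=.058;ex=np.array([np.cos(te),np.sin(te)]);o=[np.pi,0,te+np.pi/2]
E0=np.array([414.5,-269.])
env.reach([*E0,240],o)
env.movel([*E0,130],o,rate=200)
print('down',env.movel([*E0,72],o,rate=60,until_force=6),env.sense()['ee_pos'])
fingers.grip(0.0); print(env.sense()['opening'])
env.hold(.3)
p=env.sense()['ee_pos']
for s in range(3,22,3):
    q=E0-s*ex
    r=env.movel([*q,72],rate=20,until_force=20)
    S=env.sense();print(s,r,(S['ee_pos']-p).round(1),S['force'].round(1))
    if r or S['force'][0]>15: break
env.hold(.3)
fingers.grip(0.5)
p2=env.sense()['ee_pos'];print(p2)
env.movel([p2[0],p2[1],240],rate=120)
env.reach([300,100,300],[np.pi,0,1.6])
c=snap('top','t8');snap('scene','s8');print(env.sense()['time'],env.sense()['force'])
f=cv2.imread('pics/t8.png')
cv2.imwrite('pics/t8b.png',cv2.resize(f[80:300,215:415],None,fx=2.7,fy=2.7,interpolation=cv2.INTER_CUBIC))
E
```

```text
down False [ 414.81320172 -269.21406487   72.33536209]
0.10451363721794203
3 False [-1.  -0.1  0.1] [ 4.9  2.7 -1.8]
6 False [-1.  -0.2  0.1] [13.  6. -7.]
9 False [-1.  -0.2  0.1] [ 21.6   9.3 -13. ]
[ 405.34466521 -269.62414413   72.04111724]
38.0833 [-0.03003892 -0.35008134  0.68243056]
```

View pics/t8b.png

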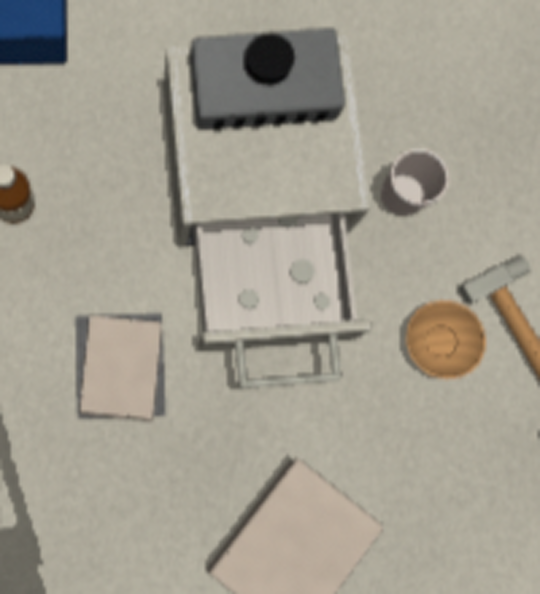

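View pics/s8.png

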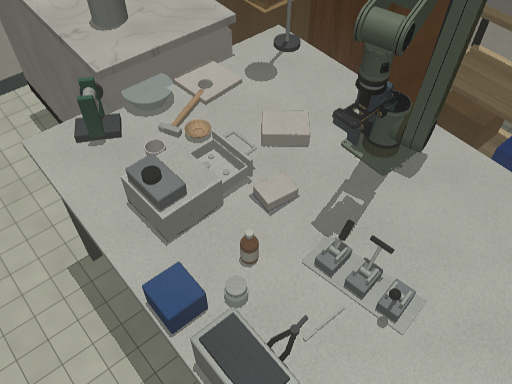

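At 21 N of pull the drawer didn't move further, so it looks to be at its stop. I'll measure the travel by registering the handle in rectified before and after images.

```bash
python3 - <<'E'
from h import *
c=viewer.camera('top')
# metric rectification at z: out px = (y descending -> cols, x descending -> rows), 0.5mm/px
def rect(f,z):
    X=np.array([[650,-150],[650,-380],[380,-380],[380,-150]],float)
    src=np.float32([proj(c,[x,y,z]) for x,y in X]); dst=np.float32([[(-150-y)*2,(650-x)*2] for x,y in X])
    return cv2.warpPerspective(cv2.imread('pics/'+f+'.png'),cv2.getPerspectiveTransform(src,dst),(460,540),flags=cv2.INTER_CUBIC)
A=rect('t4',88);B=rect('t8',88);D=rect('t6',88)
cv2.imwrite('pics/rect.png',cv2.hconcat([A,B])[:, :800] if False else cv2.resize(cv2.hconcat([A,B]),None,fx=.85,fy=.85))
for n,M in(('t8',B),('t6',D)):
  for y0,y1 in((195,235),(150,235)):
    T=A[y0:y1,80:360]
    r=cv2.matchTemplate(M,T,cv2.TM_CCOEFF_NORMED); _,v,_,l=cv2.minMaxLoc(r)
    print(n,v,'dx',(l[1]-y0)/2,'dy',(l[0]-80)/2, 'len',np.hypot(l[1]-y0,l[0]-80)/2)
E
```

```text
t8 0.7733640670776367 dx 73.0 dy 50.0 len 88.48163651289458
t8 0.7339643836021423 dx 73.0 dy 46.0 len 86.28441342444185
t6 0.7805103063583374 dx 72.5 dy 50.0 len 88.06957476904269
t6 0.7369112968444824 dx 73.0 dy 46.5 len 86.5520074868284
```

View pics/rect.png

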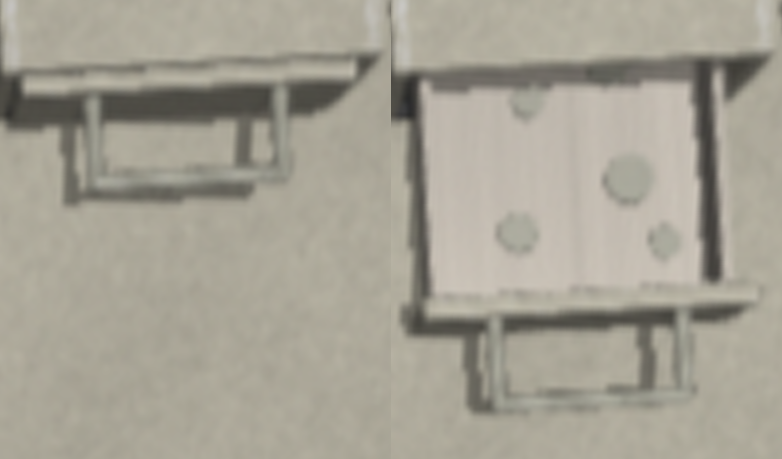

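Camera travel from the starting position is about 131 mm, yet 21 N doesn't move a 2 N drawer. If the drawer started a few mm ajar, that would explain it. I'll check the handle-to-cabinet distance against the known 160 + d mm.

```bash
python3 - <<'E'
from h import *
f=cv2.imread('pics/t8.png')
cv2.imwrite('pics/k.png',cv2.resize(f[85:220,265:360],None,fx=4.4*1,fy=4.4,interpolation=cv2.INTER_CUBIC))
g=cv2.imread('pics/s8.png');cv2.imwrite('pics/ks.png',cv2.resize(g[125:240,115:265],None,fx=5,fy=5,interpolation=cv2.INTER_CUBIC))
g=cv2.imread('pics/s4.png');cv2.imwrite('pics/ks4.png',cv2.resize(g[125:240,115:265],None,fx=5,fy=5,interpolation=cv2.INTER_CUBIC))
E
```

```text
(no output)
```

View pics/k.png

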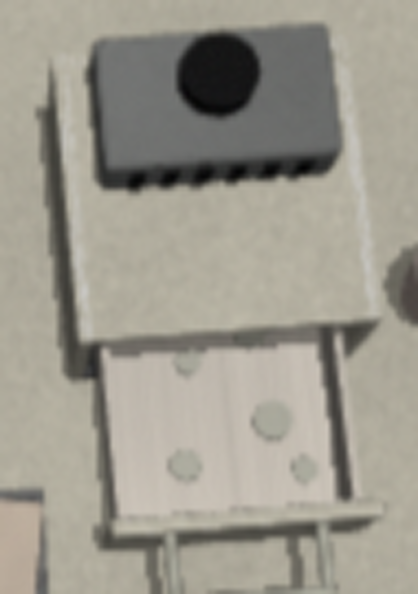

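View pics/ks.png

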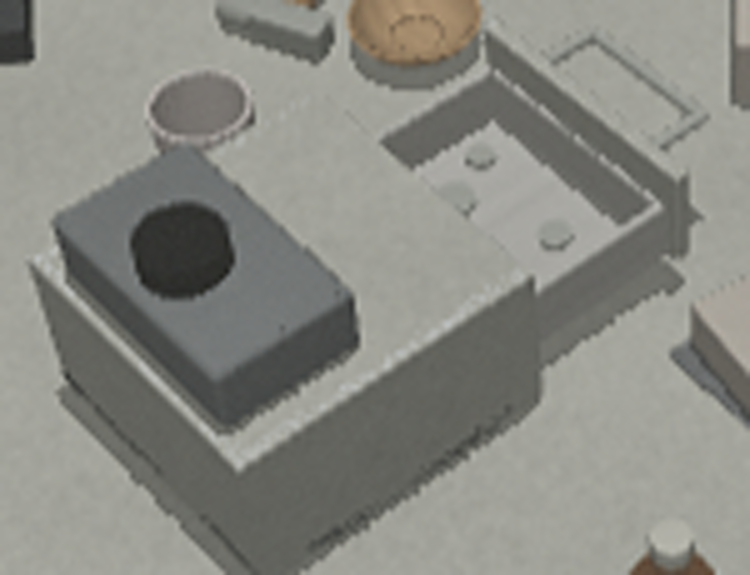

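View pics/ks4.png

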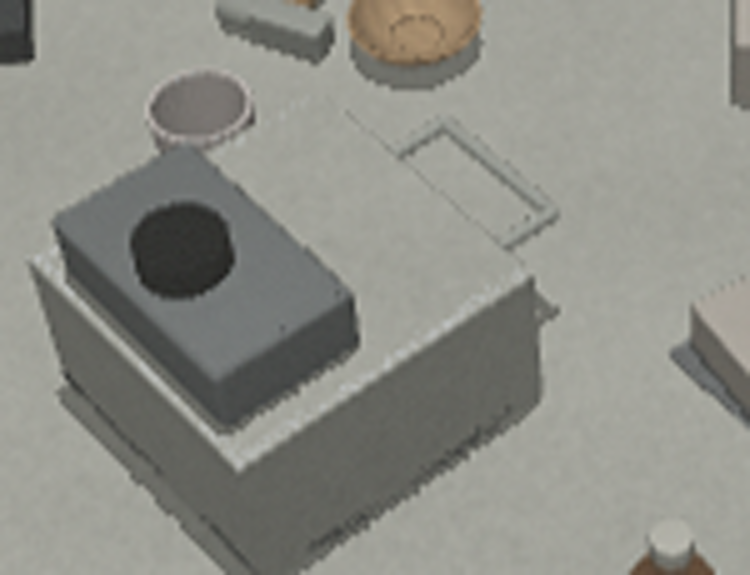

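```bash
python3 - <<'E'
from h import *
import pickle
s=pickle.load(open('c0.pkl','rb'))['scene'];t=pickle.load(open('c0.pkl','rb'))['top']
S=lambda u,v,z: ray(s,115+u/5-.4,125+v/5-.4,z)[:2]
T=lambda u,v,z: ray(t,265+u/4.4-.4,85+v/4.4-.4,z)[:2]
fl,rl=S(532,278,120),S(238,470,120); rr=S(33,260,120)
ex=(rl-fl)/np.linalg.norm(rl-fl)
print('scene: depth',np.linalg.norm(rl-fl),'width',np.linalg.norm(rl-rr),'yaw',np.arctan2(ex[1],ex[0]))
for n,p in(('shut',S(555,213,91)),('open',S(706,119,91))): print(n,p,'dist to rear',(rl-p)@ex,'front',(fl-p)@ex)
fl,rl,rr,fr=T(84,345,120),T(52,55,120),T(352,40,120),T(380,322,120)
print('top depth',np.linalg.norm(fl-rl),fl,rl,fr,'width',np.linalg.norm(fl-fr))
ex=np.array([np.cos(.06),np.sin(.06)])
print('front mid to handle, top cam',((fl+fr)/2-np.array([415.7,-268.4]))@ex,((fl+fr)/2-np.array([545,-261]))@ex)
E
```

```text
scene: depth 217.02641753469646 width 215.38231767696814 yaw 0.044446435242382495
shut [ 541.57574046 -205.01476419] dist to rear 278.68352135610957 front 61.657103821413095
open [ 412.11916851 -208.85870583] dist to rear 408.18303781455575 front 191.1566202798593
top depth 223.37690996567665 [ 596.76662092 -152.22900048] [ 819.6431529  -137.28592864] [ 608.01597101 -365.76210086] width 213.82921417714186
front mid to handle, top cam 186.91928089160825 57.40821743003845
```

Both cameras put the bar axis about 187 mm from the cabinet front, which is about 137–138 mm of travel with the handle 50 mm out. The starting value was about 57 mm, so the drawer began slightly ajar. There's time for one independent check: hook shut fingers behind the bar and pull firmly.

```bash
python3 - <<'E'
from h import *
te=.058;ex=np.array([np.cos(te),np.sin(te)]);o=[np.pi,0,te+np.pi/2]
fingers.grip(0.0)
E0=np.array([414.,-269.])+24*ex
env.reach([*E0,180],o)
print('down',env.movel([*E0,74],o,rate=120,until_force=6),env.sense()['ee_pos'])
f0=env.sense()['force']
for s in (6,10,14,18,22,26):
    q=E0-s*ex
    r=env.movel([*q,74],rate=40,until_force=30)
    S=env.sense();print(s,r,S['ee_pos'].round(1),(S['force']-f0).round(1))
    if r or S['force'][0]>25: break
env.movel([*E0,74],rate=60)
env.movel([*E0,240],rate=200)
env.reach([300,100,300],[np.pi,0,1.6])
c=snap('top','t9');print(env.sense()['time'],env.sense()['force'])
E
```

```text
down False [ 438.53132281 -267.84522152   74.68958049]
6 False [ 431.8 -268.1   74.4] [ 0.5  0.2 -0.2]
10 False [ 428.3 -268.5   74.3] [1.1 1.1 0.5]
14 False [ 428.2 -268.7   74.5] [10.4  3.4 -4.5]
18 False [ 428.2 -268.8   74.7] [ 21.8   7.2 -12.2]
22 False [ 428.2 -268.9   74.8] [ 33.   10.4 -18.5]
45.8083 [0.06645013 0.8036191  0.75194306]
```

View pics/t9.png

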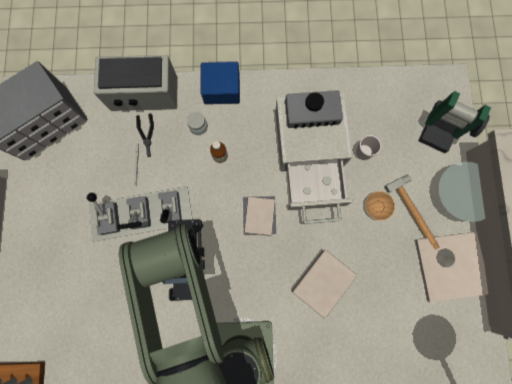

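The bar stays put under 33 N, so this is the hard stop. The robot is clear of everything and the bystanders look unmoved, so I'm handing in.

```bash
python3 - <<'E'
from h import *
env.close_job()
E
```

```text
the job is handed in; nothing more can be done
```

I threw the T-handled isolator to off first. Then I slid the soldering block about 165 mm left onto the mat with a two-finger push, and finally pulled the drawer to its stop. The job was handed in at about 46 s of the 61 s allowed; no verdict came back.

**Isolators:** the pictures after the throw and after the first two drawer pulls show the T handle leaning to the robot's side. The ball and rod isolators look unchanged.

**Block:** it lies flat on the mat, clear of the drawer. I never saw it touch the drawer.

**Bystanders:** the loose items look unmoved in the last picture, by eye only, and the arm ended clear of everything.

**Drawer, where the checks disagreed:**
- **Travel:** the camera and the arm showed only about 130 mm of travel from the starting position, right at the required 130 mm.
- **Open distance:** the handle's distance from the cabinet front gives about 137–138 mm open, so the drawer seems to have started about 8 mm ajar.
- **Pull test:** a second pull with about 21 N and a third, hooked behind the bar, with 33 N did not move it. At about 2 N to move, that means it is at its stop.

My first drawer pull was slightly off-angle because I had overestimated the extractor's rotation. It put about 15 N of side load on the handle, with no visible effect.

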